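# Brake lever check at the mill desk

## Robot

A 6-joint arm with a two-finger parallel gripper is mounted at the origin on the work surface. World frame = base frame: x ahead of the robot, y to its left, z up, the work surface at z = 0. Lengths are in mm, angles in rad, forces in N, time in s.
With the tool pointing down it reaches from about 300 to 750 mm from the base axis. Payload 8.5 kg.
Tool frame: the origin (TCP) lies at the very end of the fingers, on their centre line; the grasp point (between the pads) lies 19 mm behind it (env.grip_point_offset is the distance from the TCP to the grasp point, in mm); z points along the fingers, y is the direction in which the jaws open and shut (so a half turn about z gives the same grasp; the last joint's range is limited). The gripper opens to 85 mm and grips with 20 to 120 N. Pads are 22 mm wide; open, the fingers measure 114 mm over their backs; the gripper's body (76 mm by 85 mm) begins 54 mm behind the grasp point. The pads swing forward as they close: fully open they stand 13 mm farther back than shut.
Start: joints at [-1.48, 0.381, 1.297, -0, 1.464, -0.215], TCP at [165.575, -524.466, 191.822] pointing down, gripper open.
Joint ranges: [-3.11, 3.11], [-0.89, 2.33], [0.22, 2.48], [-1.42, 4.56], [0.17, 2.85], [-2.88, 2.88]. Speed limits (rad/s): [2.39, 2.39, 3.14, 3.14, 3.14, 3.14].

## Interface

Orientations are given as a unit quaternion [w, x, y, z].
In Python, from cell import env gives the robot as it stands.
- The arm moves only by the tool step_arm, never from a script. Its argument "plan" is a list of rows, each an object of numbers: "x", "y", "z": the shift along the tool's x, y, z in cm; "rx", "ry", "rz": the turn, a rotation vector about the tool's x, y, z in degrees; "grip": the closure, from 0 (fully open) to 1 (shut). A call has 1 to 5 rows; each row shifts and turns the pose as measured when the row begins, along the tool's axes as they then stand; what a row does not reach is not made up. A row lasts 1/12 s, in which the tool goes at most 41.7 mm and 7.16 degrees, less where a joint would pass 70% of its speed; a pose out of reach is approached as far as the arm can. A call is refused whole if a number of a shift passes 4.17 or a number of a turn 7.16, either way. A call with a gripper value outside its range is refused whole. The fingers move at their own pace and stop on an object; "force" is the grip in N (left out, the last holds). Time passes only in rows, so rows that do not move let the fingers close. It gives the time, the measured TCP pose, the force and the opening at its end, in the units of the state.
- env.sense(): the state, without advancing time (a new reading comes with each control period).
- env.camera(name): name is "scene" or "top"; returns a dict with "image" (384x512x3 uint8, red, green, blue), "depth" (384x512 float32, mm along the optical axis (not along the pixel's ray), 0 where there is no reading), "K" (3x3 intrinsics, pixels), "rvec" (rotation vector, rad) and "tvec" (3), from world to camera coordinates, as OpenCV has them. Camera axes: x right, y down, z forward; pixel columns grow to the right and rows downward; lengths in mm; the calibration is good to about 2 mm. A picture is of the moment at which its call begins.
- env.hand_in(): hands the job in, once; it reports no verdict.
The state is a dict: "t": time; "qpos": joint angles; "joint_vel": joint speeds; "joint_torque": joint torques, N m; "eef_pos": TCP position; "tool_rot": TCP orientation; "ft_force": force on the tool from outside, world axes, zero at the start; "wrist_torque": the same for the moment, N m; "finger_gap": finger opening in mm.
Only numpy, scipy, OpenCV 4.12 (cv2) and the standard library are available. Lean on these libraries where they do the work, as an engineer would, in place of code of your own. Each camera call takes 0.05 s, during which the arm holds its last target. There are 200 camera calls.

## Task

Check the brake lever, the long one with the ball end: with the outside of your fingers press its outer face in towards the bar until it comes up against its stop, hold it there a second, let it come all the way back out, then press it fully in again and finish while still holding it against the stop, so that the gap left to the bar can be seen. Only push the lever, without straining it: do not pinch it or put a finger on its inner side, and do not touch the bar. Leave the short lever and everything else on the desk alone.

Things in the scene. Friction and masses are not known exactly. Their poses are not given: they have to be found in the camera images.
- brake_stand: Brake lever's stand: handlebar on a 120 x 240 x 12 mm base plate fixed to the desk; origin at the centre of its underside. z up, y along the bar, +x from lever side to bar side: the lever is pressed towards +x. Posts at y = -104 and +104 mm, 118 mm high. Lever pivot at (-35, 72, 100) mm.
- brake_blade: Brake lever blade, bare aluminium, the longer lever (145 mm from pivot, 20 mm ball at its end). Origin on the upright pivot axis, 100 mm above the desk. z up; it runs from the pivot along -y; its outer face is the plane x = -7 mm, looking to -x. 22 mm high (89 to 111 mm above the desk); at joint 0 turned -0.42 rad about z from the stand's axes.
- brake_inner: The inner side of the brake lever, a rib along the face that looks to the bar (x = 2 to 6 mm in the blade's axes); same origin and axes as the blade. Not to be touched.
- brake_bar: The handlebar of the brake stand (same origin and axes): a tube along y through (0, 0, 100) mm with a rubber grip 30 mm thick from y = -90 to +40 mm, and the clamp that holds the lever pivot, up to 119 mm high. Not to be touched.
- brake_lever (a joint): Angle of the brake lever in rad about the upright pivot, growing as it is pressed in: 0 fully out, 0.32 against its stop, where about 30 mm is left between blade end and grip. A spring pushes it back: 2 N m/rad, 0.2 N m at rest and 0.84 N m at the stop (about 2 N and 7 N at the press point).
- brake_press (a point): A good press point: on the middle of the brake lever's outer face, 115 mm from the pivot, 100 mm above the desk. It moves with the lever.
- clutch_stand: The other stand, alike, with the short lever, on a 120 x 240 x 12 mm base plate fixed to the desk; origin at the centre of its underside. z up, y along the bar, +x from lever side to bar side: the lever is pressed towards +x. Posts at y = -104 and +104 mm, 118 mm high. Lever pivot at (-35, 72, 100) mm.
- clutch_lever (a joint): Angle of the short lever (90 mm, square end without a ball), 0 fully out, 0.32 at its stop. Not to be moved.
- cog: Bystander: small wooden gear tooth, 30 x 30 x 59 mm, standing on the brake stand's plate on the far side of the bar.
- cog2: Bystander: a second such tooth, on the desk in front of the stands.
- oilcan: Bystander: steel oil can, 60 mm wide, 130 mm high, at the right.
- mug: Bystander: white mug, 80 mm wide, 90 mm high, at the left.
- tin: Bystander: steel tin, 70 mm wide, 60 mm high, at the right.
- screwdriver: Bystander: screwdriver lying near the robot, left.
- wrench: Bystander: spanner lying near the robot, right.
- headset: Bystander: black headset lying flat at the left, about 215 x 140 mm, 26 mm high.

How it is judged (in metres and radians):
On the way, in this order (a step that is already met when the one before it is completed fails the run):
1. the brake lever is pressed in against its stop (0.295 rad or more) by the fingers and held there 0.5 s (value of joint brake_lever above 0.295 rad and contact force between the fingers and brake_blade above 3 N), for 0.5 s.
2. the brake lever has come all the way back out (below 0.03 rad) (value of joint brake_lever below 0.03 rad), for 0.2 s.
At the end, for the whole second after the job is handed in: The brake lever is in against its stop for the second time (0.295 rad or more of 0.32), held there by the fingers on its outer face with more than 3 N, and the short lever is fully out (all of step 1 and value of joint clutch_lever below 0.06 rad); the arm keeps its last pose, push and grip.
It fails at once if the brake lever is strained (more than 45 N) (contact force between any of the arm, the fingers and brake_blade above 45 N).
It fails at once if the fingers pinch the lever or touch its inner side (contact force between the fingers and brake_inner above 0.5 N).
It fails at once if the robot touches the bar (contact force between any of the arm, the fingers and brake_bar above 1 N).
It fails at once if the short lever is moved (value of joint clutch_lever above 0.06 rad).
It fails at once if something else on the desk is lifted or shifted by more than 30 mm (distance of any of cog, cog2, oilcan, mug, tin, screwdriver, wrench, headset from where it was at the start of the episode above 0.03 m).
It also fails if it takes over 45 s, if anything falls off the work surface, if the arm or the gripper's body presses on something with over 40 N, if the wrist force passes 120 N, or if a joint passes its speed limit or range.

## Working session

There is one attempt and no reset: what is moved stays moved. The work goes in short steps, Python scripts to look and compute and a tool call to move; the robot and the scene stay as the last step left them, time stands still between calls to the robot, and variables do not carry over. Pictures are saved under pics/ and viewed, about 8 in all and at most 12, crops included, and the job is handed in when it is done.

Besides the shell and the picture viewer there is one more tool, called after "Emit:" as name(argument=value, ...) on one line, values as JSON. step_arm: Moves the arm, as the interface text tells. Its arguments: {"type":"object","properties":{"plan":{"type":"array"},"force":{"type":"number"}},"required":["plan"]}

```bash
mkdir -p pics
cat > h.py <<'E'
import numpy as np, cv2
from cell import env
def cam(n):
    c=env.camera(n); R=cv2.Rodrigues(np.array(c["rvec"],float))[0]; c["R"]=R; c["t"]=np.array(c["tvec"],float).reshape(3)
    d=c["depth"]; K=np.array(c["K"]); v,u=np.mgrid[:384,:512]
    P=np.stack([(u-K[0,2])/K[0,0]*d,(v-K[1,2])/K[1,1]*d,d],-1)
    c["W"]=(P-c["t"])@R; c["W"][d==0]=np.nan
    return c
E
python3 - <<'E'
from h import *
s=env.sense();print({k:np.round(v,3) for k,v in s.items()})
for n in("scene","top"):
    c=cam(n);cv2.imwrite(f"pics/{n}0.png",c["image"][:,:,::-1]);np.save(n+"0.npy",c["W"]);print(n,-c["R"].T@c["t"])
E
```

```text
{'t': np.float64(0.0), 'qpos': array([-1.48 ,  0.381,  1.298,  0.   ,  1.464, -0.215]), 'joint_vel': array([ 0.   , -0.001,  0.001,  0.002, -0.001,  0.   ]), 'joint_torque': array([ 1.0000e-03, -4.4847e+01, -2.3128e+01, -0.0000e+00,  5.0000e-03,
       -0.0000e+00]), 'eef_pos': array([ 165.544, -524.109,  191.193]), 'tool_rot': array([-0.001,  0.988,  0.152,  0.   ]), 'ft_force': array([-0.307, -1.556, -0.418]), 'wrist_torque': array([ 0.044, -0.006,  0.024]), 'finger_gap': np.float64(85.199)}
scene [1133.54040312  298.74759652  707.98839572]
top [ 367.67083479   16.51492676 1500.11861359]
```

View pics/top0.png

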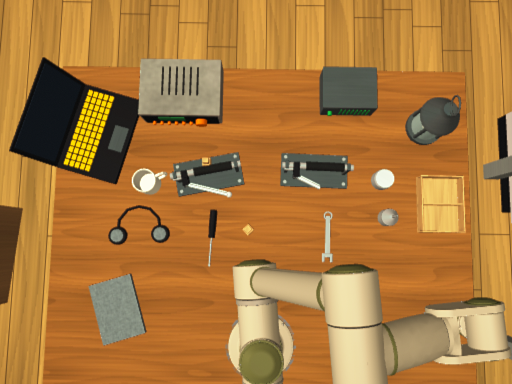

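View pics/scene0.png

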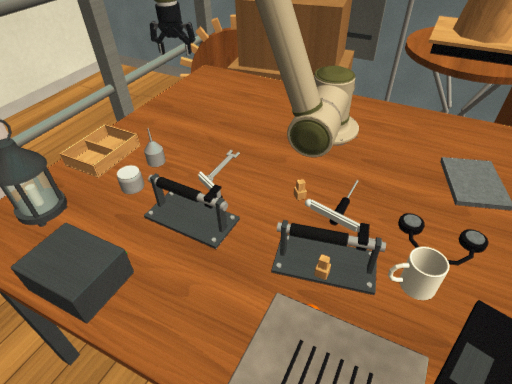

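Run:
```python
from h import *
W=np.load("top0.npy");im=cv2.imread("pics/top0.png").astype(int)
sub=np.zeros((384,512),bool);sub[145:205,165:252]=1
z=W[...,2];br=im.max(-1);sat=br-im.min(-1)
pl=sub&(z>5)&(z<20)&(sat<30)&(br<130)
print(pl.sum(),cv2.minAreaRect(W[pl][:,:2].astype(np.float32)))
bl=sub&(z>80)&(z<125)&(br>150)&(sat<30)
p=W[bl];print(bl.sum())
v,u=np.nonzero(bl)
for a in sorted(zip(u,v,*np.round(p).astype(int).T))[::4]:print(*a,end=' | ')
bar=sub&(z>95)&(z<125)&(br<70)
q=W[bar][:,:2].astype(np.float32);print(bar.sum(),cv2.fitLine(q,2,0,.01,.01).ravel(),cv2.minAreaRect(q))
big=cv2.resize(cv2.imread("pics/top0.png")[140:212,160:256],None,fx=8,fy=8,interpolation=2);cv2.imwrite("pics/crop.png",big)
```

```text
1229 ((597.6331176757812, 194.4918670654297), (117.55168151855469, 237.61468505859375), 11.46683406829834)
229
170 175 577 310 109 | 171 176 572 306 115 | 174 179 564 297 105 | 177 173 584 287 108 | 177 178 567 287 109 | 178 177 571 285 103 | 179 174 581 281 107 | 180 177 571 277 106 | 188 172 587 250 110 | 189 172 587 247 110 | 190 171 592 245 104 | 190 185 543 242 112 | 191 172 587 240 112 | 191 185 543 239 112 | 192 172 588 237 109 | 192 184 547 236 106 | 193 183 551 233 106 | 193 187 537 233 106 | 194 187 537 229 109 | 195 187 537 225 112 | 196 187 537 221 114 | 197 186 541 219 109 | 198 186 540 215 110 | 199 186 540 212 111 | 200 186 541 210 103 | 201 185 544 205 110 | 201 189 531 206 106 | 202 189 531 202 110 | 203 189 531 198 110 | 204 189 531 195 111 | 205 188 534 192 110 | 206 188 534 188 112 | 207 188 534 185 111 | 208 188 536 183 99 | 209 188 535 179 106 | 210 188 534 175 112 | 211 188 534 172 110 | 212 188 535 169 109 | 213 188 534 165 114 | 213 192 522 166 100 | 214 191 524 162 109 | 215 191 525 158 108 | 216 191 524 154 114 | 217 191 524 151 112 | 218 190 528 149 106 | 219 191 524 145 111 | 220 191 525 141 110 | 221 193 518 138 108 | 222 193 518 134 115 | 223 194 515 131 108 | 224 194 515 128 109 | 225 195 513 126 96 | 227 194 515 118 108 | 228 194 515 115 111 | 229 195 512 111 107 | 233 164 616 100 113 | 238 164 617 83 111 | 239 164 617 80 112 | 426 [ 2.8444028e-01 -9.5869374e-01  5.9387726e+02  1.8999899e+02] ((588.76904296875, 187.5511474609375), (54.58505630493164, 204.987060546875), 14.575846672058105)
```

View pics/crop.png

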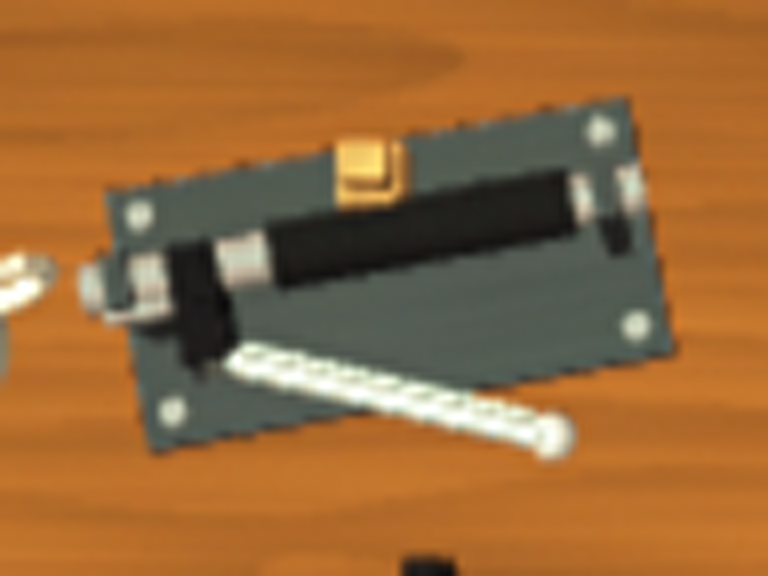

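The brake stand is on the left: pivot about (549,258), ball about (514,118), yaw about 0.2 rad. In the crop the ball is at (550,435) and the pivot at (205,345). I'll shut the fingers and turn the tool so that its y axis faces the lever.

Emit:
step_arm(plan=[{"rz": -7, "grip": 1}, {"rz": -7, "grip": 1}, {"rz": -7, "grip": 1}, {"rz": -7, "grip": 1}, {"rz": -7, "grip": 1}], force=60)

```text
invalid input at $.plan[0]: expected keys x, y, z, rx, ry, rz, grip
```

Emit:
step_arm(plan=[{"rz": -7, "grip": 1}, {"rz": -7, "grip": 1}, {"rz": -7, "grip": 1}, {"rz": -7, "grip": 1}, {"rz": -7, "grip": 1}])

```text
invalid input at $.plan[0]: expected keys x, y, z, rx, ry, rz, grip
```

```bash
cat >> h.py <<'E'
from scipy.spatial.transform import Rotation as Ro
def rem(x,y,z,yx=86.5):
    s=env.sense();w,a,b,c=s["tool_rot"];R=Ro.from_quat([a,b,c,w])
    T=Ro.from_matrix(np.array([[np.cos(np.radians(yx)),np.sin(np.radians(yx)),0],[np.sin(np.radians(yx)),-np.cos(np.radians(yx)),0],[0,0,-1]]).T)
    print("t",round(float(s["t"]),2),"pos",np.round(s["eef_pos"],1),"tool dx cm",np.round(R.inv().apply(np.array([x,y,z])-s["eef_pos"])/10,2),
     "rotdeg",np.round(np.degrees((R.inv()*T).as_rotvec()),1),"F",np.round(s["ft_force"],1),"q",np.round(s["qpos"],2),"gap",s["finger_gap"])
E
python3 -c "
from h import *
rem(470,150,190)"
```

```text
t 0.1 pos [ 165.5 -524.2  191.3] tool dx cm [ 49.33 -55.12   0.21] rotdeg [ -0.1  -0.1 -69. ] F [0.5 0.7 0.6] q [-1.48  0.38  1.3   0.    1.46 -0.22] gap 85.62270535827416
```

Emit:
step_arm(plan=[{"x": 0, "y": 0, "z": 0, "rx": 0, "ry": 0, "rz": -7, "grip": 1}, {"x": 0, "y": 0, "z": 0, "rx": 0, "ry": 0, "rz": -7, "grip": 1}, {"x": 0, "y": 0, "z": 0, "rx": 0, "ry": 0, "rz": -7, "grip": 1}, {"x": 0, "y": 0, "z": 0, "rx": 0, "ry": 0, "rz": -7, "grip": 1}, {"x": 0, "y": 0, "z": 0, "rx": 0, "ry": 0, "rz": -7, "grip": 1}], force=60)

```text
t: 0.52
eef_pos: [165.5, -523.1, 189.3]
tool_rot: [-0.003, 0.894, 0.449, 0.001]
ft_force: [0.4, -0.4, -0.8]
finger_gap: 25.4
```

Emit:
step_arm(plan=[{"x": 0, "y": 0, "z": 0, "rx": 0, "ry": 0, "rz": -7, "grip": 1}, {"x": 0, "y": 0, "z": 0, "rx": 0, "ry": 0, "rz": -7, "grip": 1}, {"x": 0, "y": 0, "z": 0, "rx": 0, "ry": 0, "rz": -7, "grip": 1}, {"x": 0, "y": 0, "z": 0, "rx": 0, "ry": 0, "rz": -7, "grip": 1}, {"x": 0, "y": 0, "z": 0, "rx": 0, "ry": 0, "rz": -6, "grip": 1}])

```text
t: 0.93
eef_pos: [165.4, -522.0, 187.3]
tool_rot: [-0.004, 0.717, 0.697, 0.003]
ft_force: [0.1, -1.0, 0.2]
finger_gap: 0.1
```

```bash
python3 -c "
from h import *
rem(470,150,190)"
```

```text
t 0.93 pos [ 165.4 -522.   187.3] tool dx cm [68.06 28.5   0.41] rotdeg [-0.1 -0.6  1.8] F [ 0.1 -1.   0.2] q [-1.48  0.38  1.3   0.    1.46 -1.45] gap 0.09290283693358928
```

Emit:
step_arm(plan=[{"x": 3.4, "y": 1.4, "z": -0.05, "rx": 0, "ry": 0, "rz": 0, "grip": 1}, {"x": 3.4, "y": 1.4, "z": -0.05, "rx": 0, "ry": 0, "rz": 0, "grip": 1}, {"x": 3.4, "y": 1.4, "z": -0.05, "rx": 0, "ry": 0, "rz": 0, "grip": 1}, {"x": 3.4, "y": 1.4, "z": -0.05, "rx": 0, "ry": 0, "rz": 0, "grip": 1}, {"x": 3.4, "y": 1.4, "z": -0.05, "rx": 0, "ry": 0, "rz": 0, "grip": 1}])

```text
t: 1.35
eef_pos: [238.6, -351.9, 187.9]
tool_rot: [-0.006, 0.717, 0.697, 0.004]
ft_force: [1.1, -1.0, -0.2]
finger_gap: 0.1
```

Emit:
step_arm(plan=[{"x": 3.4, "y": 1.4, "z": -0.05, "rx": 0, "ry": 0, "rz": 0, "grip": 1}, {"x": 3.4, "y": 1.4, "z": -0.05, "rx": 0, "ry": 0, "rz": 0, "grip": 1}, {"x": 3.4, "y": 1.4, "z": -0.05, "rx": 0, "ry": 0, "rz": 0, "grip": 1}, {"x": 3.4, "y": 1.4, "z": -0.05, "rx": 0, "ry": 0, "rz": 0, "grip": 1}, {"x": 3.4, "y": 1.4, "z": -0.05, "rx": 0, "ry": 0, "rz": 0, "grip": 1}])

```text
t: 1.77
eef_pos: [314.6, -174.7, 192.1]
tool_rot: [-0.007, 0.719, 0.695, 0.005]
ft_force: [0.5, -0.4, -0.3]
finger_gap: 0.2
```

```bash
python3 -c "
from h import *
rem(470,150,190)"
```

```text
t 1.77 pos [ 314.6 -174.7  192.1] tool dx cm [32.96 14.47  0.71] rotdeg [-0.2 -1.   1.6] F [ 0.5 -0.4 -0.3] q [-0.85  0.04  1.75  0.01  1.36 -0.82] gap 0.17024091467040373
```

Emit:
step_arm(plan=[{"x": 3.4, "y": 1.4, "z": 0, "rx": 0, "ry": -0.2, "rz": 0.2, "grip": 1}, {"x": 3.4, "y": 1.4, "z": 0, "rx": 0, "ry": -0.2, "rz": 0.2, "grip": 1}, {"x": 3.4, "y": 1.4, "z": 0, "rx": 0, "ry": -0.2, "rz": 0.2, "grip": 1}, {"x": 3.4, "y": 1.4, "z": 0, "rx": 0, "ry": -0.2, "rz": 0.2, "grip": 1}, {"x": 3.4, "y": 1.4, "z": 0, "rx": 0, "ry": -0.2, "rz": 0.2, "grip": 1}])

```text
t: 2.18
eef_pos: [392.2, 1.9, 193.8]
tool_rot: [-0.0, 0.726, 0.688, -0.002]
ft_force: [1.2, -1.0, -0.3]
finger_gap: 0.2
```

Emit:
step_arm(plan=[{"x": 3.4, "y": 1.4, "z": 0, "rx": 0, "ry": -0.2, "rz": 0.2, "grip": 1}, {"x": 3.4, "y": 1.4, "z": 0, "rx": 0, "ry": -0.2, "rz": 0.2, "grip": 1}, {"x": 3.4, "y": 1.4, "z": 0, "rx": 0, "ry": -0.2, "rz": 0.2, "grip": 1}, {"x": 3, "y": 1.2, "z": 0, "rx": 0, "ry": -0.2, "rz": 0.2, "grip": 1}, {"x": 0, "y": 0, "z": 0, "rx": 0, "ry": 0, "rz": 0, "grip": 1}])

```text
t: 2.6
eef_pos: [455.7, 143.7, 191.6]
tool_rot: [0.004, 0.729, 0.685, -0.007]
ft_force: [-0.8, -0.3, 0.0]
finger_gap: -0.1
```

```bash
python3 -c "
from h import *
rem(470,147,84)
c=cam('scene');cv2.imwrite('pics/s1.png',c['image'][:,:,::-1])
c=cam('top');cv2.imwrite('pics/t1.png',cv2.resize(c['image'][130:220,155:275,::-1],None,fx=6,fy=6))"
```

```text
t 2.6 pos [455.7 143.7 191.6] tool dx cm [ 0.59  1.44 10.75] rotdeg [-0.2  0.9 -0. ] F [-0.8 -0.3  0. ] q [ 0.07  0.26  1.48 -0.02  1.41  0.13] gap -0.08949988776838205
```

View pics/s1.png

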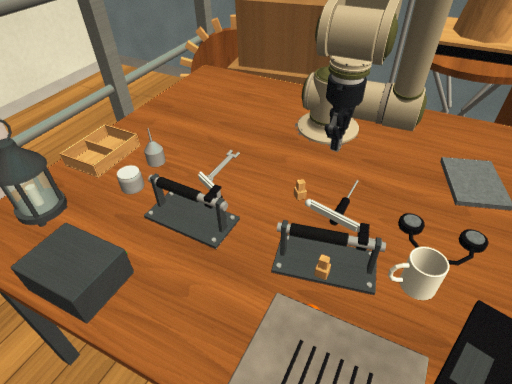

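Tips at (337,147) px are in open space, robot side of the lever. Descending.

Emit:
step_arm(plan=[{"x": 0.1, "y": 0, "z": 2.5, "rx": 0, "ry": 0.3, "rz": 0, "grip": 1}, {"x": 0.1, "y": 0, "z": 2.5, "rx": 0, "ry": 0.3, "rz": 0, "grip": 1}, {"x": 0.1, "y": 0, "z": 2.5, "rx": 0, "ry": 0.3, "rz": 0, "grip": 1}, {"x": 0.1, "y": 0, "z": 2.5, "rx": 0, "ry": 0, "rz": 0, "grip": 1}, {"x": 0, "y": 0, "z": 0.5, "rx": 0, "ry": 0, "rz": 0, "grip": 1}])

```text
t: 3.12
eef_pos: [453.8, 138.4, 85.4]
tool_rot: [0.001, 0.731, 0.683, 0.0]
ft_force: [-0.3, -0.9, -0.8]
finger_gap: 0.0
```

```bash
python3 -c "
from h import *
rem(490,147,84)
c=cam('scene');cv2.imwrite('pics/s2.png',cv2.resize(c['image'][90:300,250:450,::-1],None,fx=2.8,fy=2.8,interpolation=2))
W=c['W'];im=c['image'].astype(int)
"
```

```text
t 3.12 pos [453.8 138.4  85.4] tool dx cm [1.1  3.55 0.14] rotdeg [ 0.1  0.1 -0.4] F [-0.3 -0.9 -0.8] q [ 0.05  0.37  1.67 -0.    1.1   0.12] gap 0.013623870335162722
```

View pics/s2.png

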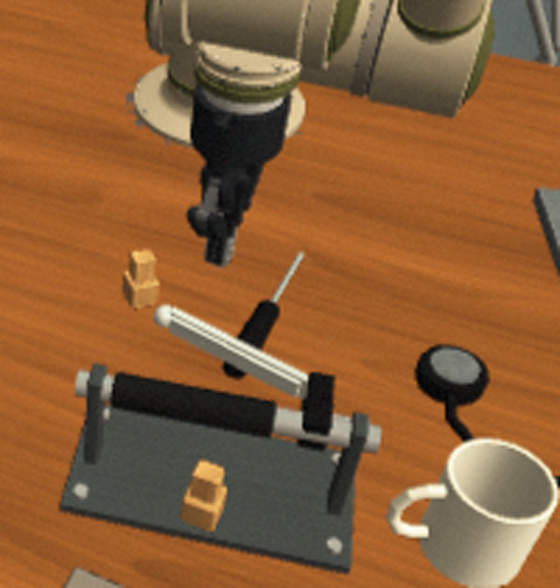

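Fingers (215,260 crop) are robot-side of the lever at its height; path is clear. Approaching.

Emit:
step_arm(plan=[{"x": 0.5, "y": 1.0, "z": 0, "rx": 0, "ry": 0, "rz": 0, "grip": 1}, {"x": 0.5, "y": 1.0, "z": 0, "rx": 0, "ry": 0, "rz": 0, "grip": 1}, {"x": 0.1, "y": 0.8, "z": 0, "rx": 0, "ry": 0, "rz": 0, "grip": 1}, {"x": 0, "y": 0.5, "z": -0.05, "rx": 0, "ry": 0, "rz": 0, "grip": 1}, {"x": 0, "y": 0.5, "z": -0.05, "rx": 0, "ry": 0, "rz": 0, "grip": 1}])

```text
t: 3.58
eef_pos: [498.3, 145.0, 93.3]
tool_rot: [0.004, 0.732, 0.681, 0.003]
ft_force: [0.3, -0.5, 0.4]
finger_gap: 0.0
```

Emit:
step_arm(plan=[{"x": 0, "y": 0.4, "z": -0.02, "rx": 0, "ry": 0, "rz": 0, "grip": 1}, {"x": 0, "y": 0.4, "z": -0.02, "rx": 0, "ry": 0, "rz": 0, "grip": 1}])

```text
t: 3.75
eef_pos: [508.1, 144.1, 95.1]
tool_rot: [0.004, 0.732, 0.681, 0.004]
ft_force: [-0.4, 0.6, -0.5]
finger_gap: 0.2
```

Emit:
step_arm(plan=[{"x": 0, "y": 0.4, "z": -0.02, "rx": 0, "ry": 0, "rz": 0, "grip": 1}, {"x": 0, "y": 0.4, "z": -0.02, "rx": 0, "ry": 0, "rz": 0, "grip": 1}])

```text
t: 3.92
eef_pos: [516.9, 143.3, 96.1]
tool_rot: [0.005, 0.732, 0.681, 0.004]
ft_force: [-0.5, 0.4, 0.2]
finger_gap: 0.0
```

```bash
python3 -c "
from h import *
rem(540,143,86)
c=cam('scene');cv2.imwrite('pics/s3.png',cv2.resize(c['image'][90:300,250:450,::-1],None,fx=2.8,fy=2.8,interpolation=2))
"
```

```text
t 3.92 pos [516.9 143.3  96.1] tool dx cm [0.13 2.29 1.04] rotdeg [ 0.7  0.  -0.6] F [-0.5  0.4  0.2] q [ 0.05  0.44  1.5  -0.    1.19  0.12] gap 0.007008336655834717
```

View pics/s3.png

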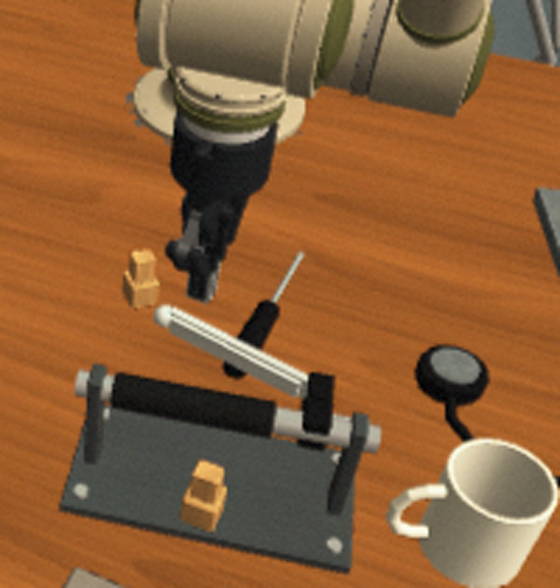

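Tip at crop (203,298), still short of the lever (205,325) although the numbers said contact. I'll cross-check with both cameras.

```bash
python3 -c "
from h import *
s=env.sense();print(np.round(s['eef_pos'],1))
piv=np.array([549,258.,100]);d=np.array([-.218,-.976,0])
pts=np.array([s['eef_pos'],piv,piv+145*d,piv+115*d+[-7,1.5,11]])
for n in('scene','top'):
    c=cam(n);p=cv2.projectPoints(pts,np.array(c['rvec'],float),np.array(c['tvec'],float),np.array(c['K']),None)[0].reshape(-1,2);print(n,np.round(p,1).tolist())
    im=c['image'].astype(int);W=c['W'];br=im.max(-1);sat=br-im.min(-1)
    sub=np.zeros((384,512),bool)
    if n=='scene': sub[195:235,300:362]=1
    else: sub[145:205,188:235]=1
    m=sub&(W[...,2]>80)&(W[...,2]<125)&(br>150)&(sat<40)&(W[...,0]<565)
    q=W[m];print(m.sum(),cv2.minAreaRect(q[:,:2].astype(np.float32)))
    for y in range(110,260,15):
        k=q[abs(q[:,1]-y)<8]
        if len(k):print(y,np.round(np.percentile(k[:,0],[2,50,98]),1),len(k),round(np.median(k[:,2])),end=' | ')
    x0,x1,y0,y1=(290,390,120,230) if n=='scene' else (180,260,150,215)
    a=c['image'][y0:y1,x0:x1,::-1]
    b=cv2.resize(a,None,fx=5,fy=5,interpolation=2)
    for P in p: cv2.circle(b,(int((P[0]-x0+.5)*5),int((P[1]-y0+.5)*5)),3,(0,0,255),-1)
    cv2.imwrite(f'pics/x{n}.png',b)
a=cv2.imread('pics/xscene.png');b=cv2.imread('pics/xtop.png');h=max(a.shape[0],b.shape[0])
o=np.zeros((h,a.shape[1]+b.shape[1],3),np.uint8);o[:a.shape[0],:a.shape[1]]=a;o[:b.shape[0],a.shape[1]:]=b
cv2.imwrite('pics/x.png',cv2.resize(o,None,fx=.85,fy=.85))
"
```

```text
[517.7 143.2  96.1]
scene [[319.0, 207.3], [362.3, 230.2], [308.9, 202.8], [321.3, 203.3]]
249 ((532.355224609375, 178.0523223876953), (141.02830505371094, 14.261584281921387), 77.55754852294922)
110 [516.4 521.1 525.5] 17 107 | 125 [514.9 521.4 526.7] 29 108 | 140 [518.6 524.7 528.6] 24 109 | 155 [522.1 527.3 532.4] 27 109 | 170 [524.2 531.  536.8] 28 109 | 185 [529.5 533.8 539.4] 28 109 | 200 [532.  537.4 544.5] 33 109 | 215 [536.  540.6 547.1] 31 109 | 230 [538.7 544.5 549.9] 30 109 | 245 [541.1 547.5 552.1] 19 109 | top [[219.8, 193.5], [185.8, 183.7], [227.6, 193.6], [218.2, 193.3]]
0 ((0.0, 0.0), (0.0, 0.0), 0.0)
```

View pics/x.png

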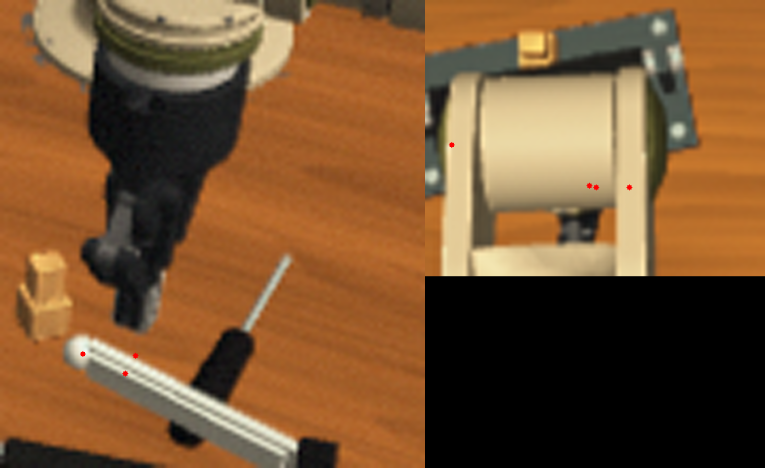

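```bash
python3 -c "
from h import *
s=env.sense();c=cam('scene')
print(s['eef_pos'],s['qpos'],s['joint_vel'],s['ft_force'])
W=c['W'];im=c['image'].astype(int)
for v in range(150,206,3):
    r=[(u,*np.round(W[v,u]).astype(int)) for u in range(306,334,3) if W[v,u,2]>60]
    print(v,[tuple(map(int,a)) for a in r])
R=lambda p:cv2.projectPoints(np.array(p,float).reshape(-1,3),np.array(c['rvec'],float),np.array(c['tvec'],float),np.array(c['K']),None)[0].reshape(-1,2)
print(R([[455.7,143.7,191.6],[453.8,138.4,85.4],[498,145,93]]))
"
```

```text
[516.63924231 143.36749175  95.80231894] [ 0.05082658  0.4422566   1.49805212 -0.00205073  1.1896176   0.1235733 ] [ 0.00203276 -0.005033    0.01274817  0.00167959 -0.00167807  0.00093047] [-0.75790376  0.12439558  0.18166225]
150 [(312, 542, 117, 275), (315, 546, 125, 280), (318, 550, 133, 285), (321, 551, 139, 288), (324, 552, 146, 290), (327, 551, 151, 291), (330, 552, 158, 294), (333, 545, 162, 291)]
153 [(312, 542, 118, 267), (315, 545, 126, 272), (318, 552, 134, 279), (321, 553, 141, 282), (324, 553, 147, 284), (327, 553, 153, 286), (330, 550, 158, 285), (333, 546, 163, 284)]
156 [(315, 548, 127, 267), (318, 550, 134, 271), (321, 551, 141, 273), (324, 551, 147, 275), (327, 551, 153, 277), (330, 551, 159, 279), (333, 548, 165, 279)]
159 [(318, 552, 136, 264), (321, 551, 142, 265), (324, 553, 149, 269), (327, 550, 154, 269), (330, 550, 160, 271), (333, 545, 165, 269)]
162 [(315, 532, 124, 239), (318, 551, 136, 256), (321, 551, 142, 258), (324, 553, 149, 262), (327, 543, 153, 256), (330, 523, 155, 243), (333, 509, 158, 234)]
165 [(315, 535, 126, 233), (318, 551, 137, 248), (321, 5
[... 1073 characters left out ...]
135, 185), (318, 559, 145, 198), (321, 564, 153, 205), (324, 542, 154, 189), (327, 518, 155, 170)]
189 [(318, 527, 137, 162), (321, 527, 144, 164), (324, 525, 151, 165), (327, 513, 155, 157)]
192 [(318, 527, 138, 153), (321, 530, 146, 158), (324, 524, 151, 155), (327, 511, 155, 146)]
195 [(318, 530, 140, 146), (321, 530, 147, 149), (324, 523, 152, 145)]
198 [(324, 524, 154, 137)]
201 [(306, 520, 109, 105), (309, 521, 117, 109), (312, 518, 124, 110), (315, 514, 130, 109)]
204 [(306, 526, 112, 102), (309, 524, 119, 103), (312, 526, 127, 108), (315, 524, 134, 109), (318, 523, 141, 111), (321, 519, 147, 110)]
[[331.99370342 162.5545139 ]
 [325.16727323 194.21526116]
 [322.23262307 203.47540189]]
```

Depth shows the finger front at x≈530, as expected, but its lowest visible point at z≈138 where 96 was reported. There is no force, so the fingers hover above the lever and the tip is about 40 mm higher than reported. Backing off, then descending and checking.

Emit:
step_arm(plan=[{"x": 0, "y": -1.2, "z": 0, "rx": 0, "ry": 0, "rz": 0, "grip": 1}, {"x": 0, "y": -1.2, "z": 0, "rx": 0, "ry": 0, "rz": 0, "grip": 1}, {"x": 0, "y": -1.2, "z": 0, "rx": 0, "ry": 0, "rz": 0, "grip": 1}, {"x": 0, "y": -0.8, "z": 0, "rx": 0, "ry": 0, "rz": 0, "grip": 1}, {"x": 0, "y": 0, "z": 0, "rx": 0, "ry": 0, "rz": 0, "grip": 1}])

```text
t: 4.53
eef_pos: [469.5, 146.8, 94.6]
tool_rot: [0.004, 0.732, 0.681, 0.003]
ft_force: [0.5, 0.9, 0.1]
finger_gap: 0.1
```

```bash
cat >> h.py <<'E'
def tip(rows=(150,235),cols=(300,345)):
    c=cam('scene');W=c['W'];im=c['image'].astype(int)
    np.save('Ws.npy',W)
    m=np.zeros((384,512),bool);m[rows[0]:rows[1],cols[0]:cols[1]]=1
    sat=im.max(-1)-im.min(-1)
    m&=(sat<40)&(W[...,0]<600)&(W[...,2]>40)
    for v in range(*rows,3):
        k=m[v]
        if k.any():
            q=W[v][k];print(v,np.nonzero(k)[0][[0,-1]],'x',np.round(np.percentile(q[:,0],[10,50,90])),'y',np.round(np.percentile(q[:,1],[10,90])),'z',round(float(np.median(q[:,2]))),'br',round(im[v][k].max(-1).mean()))
    return c
E
python3 -c "
from h import *
rem(475,147,46)
tip((165,215))"
```

```text
t 4.53 pos [469.5 146.8  94.6] tool dx cm [0.07 0.5  4.87] rotdeg [ 0.6  0.  -0.6] F [0.5 0.9 0.1] q [ 0.06  0.38  1.62 -0.    1.14  0.14] gap 0.0685664236702627
165 [320 340] x [478. 494. 522.] y [137. 163.] z 214 br 48
168 [318 337] x [484. 526. 529.] y [136. 160.] z 225 br 40
171 [320 337] x [474. 522. 529.] y [139. 159.] z 212 br 29
174 [322 335] x [486. 508. 519.] y [139. 159.] z 197 br 28
177 [325 335] x [475. 483. 505.] y [141. 158.] z 167 br 58
180 [325 334] x [474. 482. 484.] y [142. 157.] z 158 br 50
183 [325 333] x [478. 481. 484.] y [142. 157.] z 148 br 51
186 [329 331] x [477. 477. 481.] y [151. 155.] z 139 br 94
201 [305 314] x [518. 520. 522.] y [109. 127.] z 109 br 215
204 [305 320] x [522. 524. 527.] y [114. 142.] z 107 br 191
207 [311 326] x [525. 526. 530.] y [129. 158.] z 107 br 169
210 [314 331] x [528. 531. 533.] y [139. 172.] z 107 br 157
213 [320 338] x [531. 535. 537.] y [156. 189.] z 106 br 157
```

Emit:
step_arm(plan=[{"x": 0, "y": 0, "z": 1.2, "rx": 0, "ry": 0, "rz": 0, "grip": 1}, {"x": 0, "y": 0, "z": 1.2, "rx": 0, "ry": 0, "rz": 0, "grip": 1}, {"x": 0, "y": 0, "z": 1.2, "rx": 0, "ry": 0, "rz": 0, "grip": 1}, {"x": 0, "y": 0, "z": 1.0, "rx": 0, "ry": 0, "rz": 0, "grip": 1}, {"x": 0, "y": 0, "z": 0, "rx": 0, "ry": 0, "rz": 0, "grip": 1}])

```text
t: 5.0
eef_pos: [474.8, 146.5, 48.3]
tool_rot: [0.006, 0.732, 0.681, 0.006]
ft_force: [-0.2, 0.0, -0.7]
finger_gap: -0.0
```

```bash
python3 -c "
from h import *
rem(475,147,46)
c=tip((171,216))
cv2.imwrite('pics/s4.png',cv2.resize(c['image'][120:260,260:400,::-1],None,fx=4,fy=4,interpolation=2))"
```

```text
t 5.0 pos [474.8 146.5  48.3] tool dx cm [0.05 0.01 0.23] rotdeg [ 0.9 -0.  -0.6] F [-0.2  0.  -0.7] q [ 0.06  0.44  1.67 -0.    1.01  0.14] gap -0.021660420058969704
171 [321 340] x [468. 502. 510.] y [139. 164.] z 202 br 32
174 [321 339] x [481. 511. 513.] y [140. 166.] z 194 br 37
177 [321 338] x [477. 503. 516.] y [142. 164.] z 187 br 42
180 [321 337] x [477. 502. 521.] y [143. 163.] z 176 br 44
183 [316 334] x [488. 517. 529.] y [135. 160.] z 176 br 52
186 [316 334] x [472. 532. 534.] y [137. 159.] z 176 br 35
189 [318 332] x [490. 519. 533.] y [138. 158.] z 158 br 30
192 [323 331] x [482. 504. 515.] y [146. 158.] z 138 br 42
195 [322 331] x [480. 487. 488.] y [141. 157.] z 112 br 52
198 [322 330] x [481. 486. 489.] y [142. 156.] z 102 br 50
201 [306 329] x [483. 518. 521.] y [113. 154.] z 108 br 188
204 [305 320] x [523. 525. 527.] y [114. 142.] z 108 br 191
207 [311 326] x [525. 527. 529.] y [129. 159.] z 107 br 168
210 [314 331] x [529. 530. 533.] y [139. 172.] z 107 br 155
213 [320 338] x [532. 534. 537.] y [156. 190.] z 107 br 156
```

View pics/s4.png

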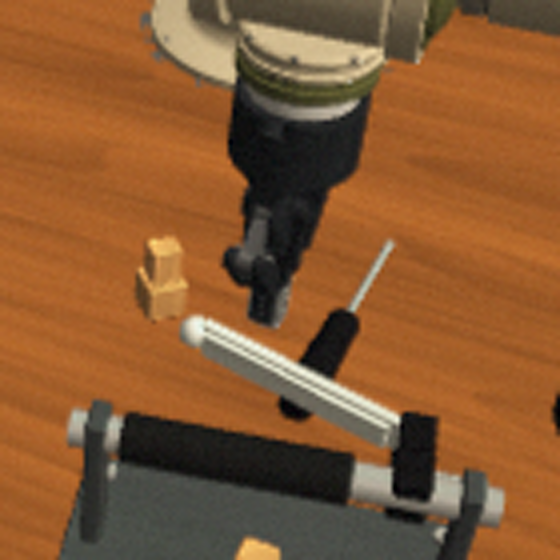

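Tip (268,325 crop) is at z≈90 by depth, finger front x≈488, face at about 517. Pressing forward gently.

Emit:
step_arm(plan=[{"x": 0, "y": 0.4, "z": 0.15, "rx": 0.3, "ry": 0, "rz": 0, "grip": 1}, {"x": 0, "y": 0.4, "z": 0.15, "rx": 0.3, "ry": 0, "rz": 0, "grip": 1}, {"x": 0, "y": 0.4, "z": 0.1, "rx": 0.2, "ry": 0, "rz": 0, "grip": 1}, {"x": 0, "y": 0.4, "z": 0.1, "rx": 0, "ry": 0, "rz": 0, "grip": 1}, {"x": 0, "y": 0.4, "z": 0.1, "rx": 0, "ry": 0, "rz": 0, "grip": 1}])

```text
t: 5.47
eef_pos: [499.2, 145.1, 45.3]
tool_rot: [0.002, 0.732, 0.681, 0.003]
ft_force: [-0.2, 0.2, 0.1]
finger_gap: 0.1
```

Emit:
step_arm(plan=[{"x": 0, "y": 0.3, "z": 0.1, "rx": 0, "ry": 0, "rz": 0, "grip": 1}, {"x": 0, "y": 0.3, "z": 0.1, "rx": 0, "ry": 0, "rz": 0, "grip": 1}, {"x": 0, "y": 0.3, "z": 0.1, "rx": 0, "ry": 0, "rz": 0, "grip": 1}])

```text
t: 5.72
eef_pos: [509.2, 144.2, 42.4]
tool_rot: [0.002, 0.732, 0.681, 0.002]
ft_force: [-2.7, -0.4, 2.2]
finger_gap: 0.0
```

```bash
python3 -c "
from h import *
rem(540,143,46)
c=tip((186,216))"
```

```text
t 5.72 pos [509.2 144.2  42.4] tool dx cm [ 0.1   3.08 -0.35] rotdeg [ 0.3 -0.  -0.6] F [-2.7 -0.4  2.2] q [ 0.05  0.5   1.58 -0.    1.05  0.12] gap 0.009433972711352758
186 [315 332] x [519. 544. 550.] y [139. 162.] z 188 br 38
189 [315 331] x [513. 544. 554.] y [141. 161.] z 181 br 41
192 [312 329] x [525. 536. 558.] y [136. 160.] z 164 br 51
195 [309 328] x [525. 554. 568.] y [134. 157.] z 169 br 55
198 [310 326] x [522. 567. 569.] y [137. 155.] z 168 br 34
201 [306 326] x [520. 547. 564.] y [114. 156.] z 142 br 69
204 [304 325] x [517. 527. 538.] y [114. 154.] z 109 br 150
207 [305 325] x [525. 532. 534.] y [117. 155.] z 107 br 170
210 [310 328] x [533. 535. 537.] y [131. 165.] z 106 br 158
213 [316 336] x [536. 537. 540.] y [148. 185.] z 107 br 159
```

Emit:
step_arm(plan=[{"x": 0, "y": 0.4, "z": 0, "rx": 0, "ry": 0, "rz": 0, "grip": 1}, {"x": 0, "y": 0.4, "z": 0, "rx": 0, "ry": 0, "rz": 0, "grip": 1}, {"x": 0, "y": 0.4, "z": 0, "rx": 0, "ry": 0, "rz": 0, "grip": 1}])

```text
t: 6.02
eef_pos: [520.3, 142.8, 41.8]
tool_rot: [0.001, 0.732, 0.681, 0.0]
ft_force: [-4.5, -2.2, 2.5]
finger_gap: -0.1
```

Emit:
step_arm(plan=[{"x": 0, "y": 0.4, "z": 0, "rx": 0, "ry": 0, "rz": 0, "grip": 1}, {"x": 0, "y": 0.4, "z": 0, "rx": 0, "ry": 0, "rz": 0, "grip": 1}])

```text
t: 6.18
eef_pos: [528.0, 141.9, 41.8]
tool_rot: [0.0, 0.732, 0.681, -0.001]
ft_force: [-6.0, -0.7, 3.1]
finger_gap: -0.3
```

Emit:
step_arm(plan=[{"x": 0, "y": 0.2, "z": 0, "rx": 0, "ry": 0, "rz": 0, "grip": 1}, {"x": 0, "y": 0.2, "z": 0, "rx": 0, "ry": 0, "rz": 0, "grip": 1}])

```text
t: 6.35
eef_pos: [531.7, 141.7, 41.8]
tool_rot: [-0.001, 0.732, 0.681, -0.002]
ft_force: [-6.0, -0.9, 4.6]
finger_gap: 0.1
```

Emit:
step_arm(plan=[{"x": 0, "y": 0.2, "z": 0, "rx": 0, "ry": 0, "rz": 0, "grip": 1}, {"x": 0, "y": 0.2, "z": 0, "rx": 0, "ry": 0, "rz": 0, "grip": 1}])

```text
t: 6.52
eef_pos: [534.8, 141.6, 41.9]
tool_rot: [-0.002, 0.732, 0.682, -0.003]
ft_force: [-6.5, -0.3, 4.6]
finger_gap: 0.2
```

Emit:
step_arm(plan=[{"x": 0, "y": 0.2, "z": 0, "rx": 0, "ry": 0, "rz": 0, "grip": 1}, {"x": 0, "y": 0.1, "z": 0, "rx": 0, "ry": 0, "rz": 0, "grip": 1}])

```text
t: 6.68
eef_pos: [536.6, 141.6, 41.9]
tool_rot: [-0.003, 0.732, 0.682, -0.004]
ft_force: [-7.0, -0.8, 5.4]
finger_gap: 0.1
```

```bash
cat >> h.py <<'E'
def blade():
    c=cam('scene');W=c['W'];im=c['image'].astype(int);br=im.max(-1);sat=br-im.min(-1)
    m=np.zeros((384,512),bool);m[195:235,295:362]=1
    m&=(W[...,2]>100)&(W[...,2]<116)&(br>140)&(sat<40)&(W[...,1]>100)&(W[...,1]<245)&(W[...,0]<590)
    p=W[m][:,:2].astype(np.float32);l=cv2.fitLine(p,cv2.DIST_HUBER,0,.01,.01).ravel()
    l=l if l[1]<0 else -l; th=np.arctan2(l[0],-l[1]);print('n',m.sum(),'world ang',round(float(th),3),'joint ~',round(float(th-.2+.42),3))
    return c
E
python3 -c "
from h import *
rem(541,143,44);c=blade()
cv2.imwrite('pics/s5.png',cv2.resize(c['image'][120:270,260:400,::-1],None,fx=4,fy=4,interpolation=2))"
```

```text
t 6.68 pos [536.6 141.6  41.9] tool dx cm [ 0.17  0.42 -0.22] rotdeg [-0.6  0.1 -0.5] F [-7.  -0.8  5.4] q [ 0.04  0.55  1.49 -0.    1.11  0.12] gap 0.07725966298973258
n 294 world ang 0.079 joint ~ 0.299
```

View pics/s5.png

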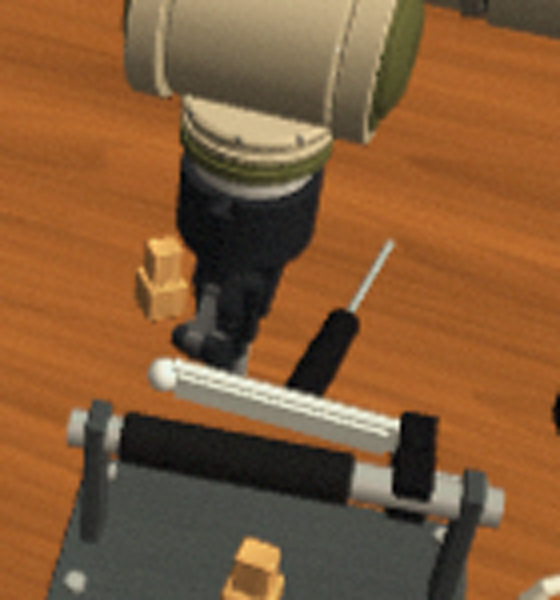

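Lever well in (ball at (163,375)), estimated joint 0.30; fingers on outer face only, bar clear. A bit more to the stop.

Emit:
step_arm(plan=[{"x": 0, "y": 0.2, "z": -0.03, "rx": 0, "ry": 0, "rz": 0, "grip": 1}, {"x": 0, "y": 0.2, "z": -0.03, "rx": 0, "ry": 0, "rz": 0, "grip": 1}])

```text
t: 6.9
eef_pos: [538.6, 141.7, 42.1]
tool_rot: [-0.005, 0.731, 0.682, -0.006]
ft_force: [-7.0, -0.3, 2.1]
finger_gap: 0.1
```

Emit:
step_arm(plan=[{"x": 0, "y": 0.2, "z": -0.03, "rx": 0, "ry": 0, "rz": 0, "grip": 1}])

```text
t: 6.98
eef_pos: [539.5, 141.7, 42.1]
tool_rot: [-0.006, 0.731, 0.682, -0.007]
ft_force: [-8.5, -0.4, 3.0]
finger_gap: 0.2
```

Emit:
step_arm(plan=[{"x": 0, "y": 0.2, "z": 0, "rx": 0, "ry": 0, "rz": 0, "grip": 1}])

```text
t: 7.07
eef_pos: [539.7, 141.7, 41.9]
tool_rot: [-0.008, 0.731, 0.682, -0.009]
ft_force: [-14.3, -0.9, 10.5]
finger_gap: 0.1
```

```bash
python3 -c "
from h import *
rem(541,143,44);c=blade()"
```

```text
t 7.07 pos [539.7 141.7  41.9] tool dx cm [ 0.14  0.12 -0.21] rotdeg [-1.4  0.1 -0.5] F [-14.3  -0.9  10.5] q [0.04 0.56 1.47 0.   1.14 0.11] gap 0.12018153982150176
n 329 world ang 0.107 joint ~ 0.327
```

Emit:
step_arm(plan=[{"x": 0, "y": 0.1, "z": -0.06, "rx": 0, "ry": 0, "rz": 0, "grip": 1}, {"x": 0, "y": 0.1, "z": -0.06, "rx": 0, "ry": 0, "rz": 0, "grip": 1}])

```text
t: 7.28
eef_pos: [538.3, 141.7, 42.5]
tool_rot: [-0.011, 0.731, 0.682, -0.012]
ft_force: [-7.0, -1.0, 0.1]
finger_gap: -0.2
```

Emit:
step_arm(plan=[{"x": 0, "y": 0.1, "z": 0, "rx": 0, "ry": 0, "rz": 0, "grip": 1}, {"x": 0, "y": 0.1, "z": 0, "rx": 0, "ry": 0, "rz": 0, "grip": 1}, {"x": 0, "y": 0.1, "z": 0, "rx": 0, "ry": 0, "rz": 0, "grip": 1}])

```text
t: 7.53
eef_pos: [538.1, 141.7, 42.3]
tool_rot: [-0.014, 0.73, 0.683, -0.016]
ft_force: [-9.8, -1.3, 5.5]
finger_gap: 0.1
```

Emit:
step_arm(plan=[{"x": 0, "y": 0.1, "z": -0.03, "rx": 0, "ry": 0, "rz": 0, "grip": 1}, {"x": 0, "y": 0.1, "z": -0.03, "rx": 0, "ry": 0, "rz": 0, "grip": 1}, {"x": 0, "y": 0.1, "z": -0.03, "rx": 0, "ry": 0, "rz": 0, "grip": 1}, {"x": 0, "y": 0.1, "z": -0.03, "rx": 0, "ry": 0, "rz": 0, "grip": 1}, {"x": 0, "y": 0.1, "z": -0.03, "rx": 0, "ry": 0, "rz": 0, "grip": 1}])

```text
t: 7.95
eef_pos: [536.9, 141.6, 42.7]
tool_rot: [-0.02, 0.73, 0.683, -0.022]
ft_force: [-7.7, -0.9, 2.9]
finger_gap: 0.3
```

```bash
python3 -c "
from h import *
rem(541,143,44);c=blade()"
```

```text
t 7.95 pos [536.9 141.6  42.7] tool dx cm [ 0.17  0.4  -0.15] rotdeg [-3.4  0.3 -0.3] F [-7.7 -0.9  2.9] q [0.04 0.57 1.45 0.   1.18 0.11] gap 0.30739214655774366
n 317 world ang 0.108 joint ~ 0.328
```

Emit:
step_arm(plan=[{"x": 0, "y": 0.18, "z": -0.03, "rx": -0.4, "ry": 0, "rz": 0, "grip": 1}, {"x": 0, "y": 0.18, "z": -0.03, "rx": -0.4, "ry": 0, "rz": 0, "grip": 1}, {"x": 0, "y": 0.18, "z": -0.03, "rx": -0.4, "ry": 0, "rz": 0, "grip": 1}])

```text
t: 8.25
eef_pos: [537.6, 141.5, 42.6]
tool_rot: [-0.016, 0.729, 0.684, -0.02]
ft_force: [-10.2, -1.6, 4.2]
finger_gap: -0.2
```

Emit:
step_arm(plan=[{"x": 0, "y": 0.18, "z": -0.03, "rx": -0.4, "ry": 0, "rz": 0, "grip": 1}, {"x": 0, "y": 0.18, "z": -0.03, "rx": -0.4, "ry": 0, "rz": 0, "grip": 1}, {"x": 0, "y": 0.18, "z": -0.03, "rx": -0.4, "ry": 0, "rz": 0, "grip": 1}, {"x": 0, "y": 0.18, "z": -0.03, "rx": -0.4, "ry": 0, "rz": 0, "grip": 1}])

```text
t: 8.58
eef_pos: [538.3, 141.3, 42.4]
tool_rot: [-0.011, 0.729, 0.684, -0.016]
ft_force: [-10.0, -0.1, 4.4]
finger_gap: -0.2
```

```bash
python3 -c "
from h import *
rem(541,143,44);c=blade()"
```

```text
t 8.58 pos [538.3 141.3  42.4] tool dx cm [ 0.18  0.25 -0.17] rotdeg [-2.2  0.5 -0.1] F [-10.   -0.1   4.4] q [ 0.05  0.56  1.46 -0.    1.16  0.11] gap -0.19865090254718049
n 322 world ang 0.101 joint ~ 0.321
```

Held over a second at about 10 N. Now release fully: back to x≈488 (contact began near 505).

Emit:
step_arm(plan=[{"x": 0, "y": -0.6, "z": 0, "rx": -0.5, "ry": 0, "rz": 0, "grip": 1}, {"x": 0, "y": -0.8, "z": 0, "rx": -0.5, "ry": 0, "rz": 0, "grip": 1}, {"x": 0.05, "y": -0.8, "z": 0, "rx": -0.5, "ry": 0, "rz": 0, "grip": 1}, {"x": 0.05, "y": -0.8, "z": 0, "rx": -0.5, "ry": 0, "rz": 0, "grip": 1}, {"x": 0.05, "y": -0.8, "z": 0, "rx": 0, "ry": 0, "rz": 0, "grip": 1}])

```text
t: 9.05
eef_pos: [498.9, 145.3, 42.1]
tool_rot: [0.001, 0.729, 0.684, -0.005]
ft_force: [0.4, 0.1, 0.9]
finger_gap: -0.1
```

Emit:
step_arm(plan=[{"x": 0, "y": -0.6, "z": 0, "rx": 0, "ry": 0, "rz": 0, "grip": 1}, {"x": 0, "y": 0, "z": 0, "rx": 0, "ry": 0, "rz": 0, "grip": 1}, {"x": 0, "y": 0, "z": 0, "rx": 0, "ry": 0, "rz": 0, "grip": 1}, {"x": 0, "y": 0, "z": 0, "rx": 0, "ry": 0, "rz": 0, "grip": 1}, {"x": 0, "y": 0, "z": 0, "rx": 0, "ry": 0, "rz": 0, "grip": 1}])

```text
t: 9.47
eef_pos: [494.5, 146.0, 42.9]
tool_rot: [0.002, 0.729, 0.685, -0.003]
ft_force: [0.3, -0.1, 0.0]
finger_gap: 0.2
```

```bash
python3 -c "
from h import *
rem(500,146,45);c=blade()"
```

```text
t 9.47 pos [494.5 146.   42.9] tool dx cm [ 0.04  0.54 -0.21] rotdeg [-0.1  0.4 -0.1] F [ 0.3 -0.1  0. ] q [ 0.06  0.49  1.61 -0.01  1.05  0.13] gap 0.19139032128949174
n 262 world ang -0.215 joint ~ 0.005
```

Lever is out (≈0.005 rad) with no contact force, for about 0.4 s. Pressing again.

Emit:
step_arm(plan=[{"x": 0, "y": 0.3, "z": -0.05, "rx": 0, "ry": 0, "rz": 0, "grip": 1}, {"x": 0, "y": 0.3, "z": -0.05, "rx": 0, "ry": 0, "rz": 0, "grip": 1}, {"x": 0, "y": 0.4, "z": 0, "rx": 0, "ry": 0, "rz": 0, "grip": 1}, {"x": 0, "y": 0.4, "z": 0, "rx": 0, "ry": 0, "rz": 0, "grip": 1}, {"x": 0, "y": 0.4, "z": 0, "rx": 0, "ry": 0, "rz": 0, "grip": 1}])

```text
t: 9.93
eef_pos: [513.1, 144.1, 43.5]
tool_rot: [0.001, 0.729, 0.684, -0.005]
ft_force: [-3.5, -1.5, 1.4]
finger_gap: 0.1
```

Emit:
step_arm(plan=[{"x": 0, "y": 0.4, "z": 0, "rx": -0.1, "ry": 0, "rz": 0, "grip": 1}, {"x": 0, "y": 0.4, "z": 0, "rx": -0.1, "ry": 0, "rz": 0, "grip": 1}, {"x": 0, "y": 0.4, "z": 0, "rx": -0.1, "ry": 0, "rz": 0, "grip": 1}, {"x": 0, "y": 0.4, "z": 0, "rx": -0.1, "ry": 0, "rz": 0, "grip": 1}])

```text
t: 10.27
eef_pos: [529.0, 142.2, 43.2]
tool_rot: [0.002, 0.729, 0.684, -0.005]
ft_force: [-6.5, -0.1, 3.2]
finger_gap: -0.0
```

Emit:
step_arm(plan=[{"x": 0, "y": 0.3, "z": -0.02, "rx": -0.1, "ry": 0, "rz": 0, "grip": 1}, {"x": 0, "y": 0.3, "z": -0.02, "rx": -0.1, "ry": 0, "rz": 0, "grip": 1}])

```text
t: 10.43
eef_pos: [534.1, 142.0, 43.2]
tool_rot: [0.002, 0.729, 0.684, -0.005]
ft_force: [-6.9, -0.6, 2.2]
finger_gap: -0.3
```

Emit:
step_arm(plan=[{"x": 0, "y": 0.25, "z": -0.03, "rx": -0.1, "ry": 0, "rz": 0, "grip": 1}, {"x": 0, "y": 0.25, "z": -0.03, "rx": -0.1, "ry": 0, "rz": 0, "grip": 1}, {"x": 0, "y": 0.2, "z": -0.03, "rx": -0.1, "ry": 0, "rz": 0, "grip": 1}])

```text
t: 10.68
eef_pos: [538.7, 142.0, 43.3]
tool_rot: [0.001, 0.729, 0.685, -0.006]
ft_force: [-7.4, -0.9, 2.9]
finger_gap: 0.0
```

Emit:
step_arm(plan=[{"x": 0, "y": 0.2, "z": -0.03, "rx": -0.1, "ry": 0, "rz": 0, "grip": 1}, {"x": 0, "y": 0.2, "z": -0.03, "rx": -0.1, "ry": 0, "rz": 0, "grip": 1}])

```text
t: 10.85
eef_pos: [540.3, 142.1, 43.2]
tool_rot: [0.0, 0.729, 0.685, -0.007]
ft_force: [-11.4, -1.0, 4.3]
finger_gap: 0.1
```

Emit:
step_arm(plan=[{"x": 0, "y": 0.2, "z": -0.03, "rx": -0.1, "ry": 0, "rz": 0, "grip": 1}])

```text
t: 10.93
eef_pos: [540.3, 142.1, 43.2]
tool_rot: [-0.001, 0.728, 0.685, -0.008]
ft_force: [-13.0, -1.5, 7.4]
finger_gap: 0.3
```

```bash
python3 -c "
from h import *
rem(541,143,44);c=blade();rem(541,143,44)"
```

```text
t 10.93 pos [540.3 142.1  43.2] tool dx cm [ 0.1   0.07 -0.08] rotdeg [-0.7  0.6 -0. ] F [-13.   -1.5   7.4] q [ 0.05  0.55  1.48 -0.01  1.13  0.12] gap 0.3101750235511644
n 329 world ang 0.115 joint ~ 0.335
t 10.98 pos [540.2 142.   43.2] tool dx cm [ 0.1   0.07 -0.08] rotdeg [-0.7  0.6 -0. ] F [-12.6  -1.2   6.6] q [ 0.05  0.55  1.48 -0.01  1.13  0.12] gap 0.029170343535975418
```

```bash
python3 -c "
from h import *
for i in range(6): c=env.camera('scene')
c=blade();rem(541,143,44)
cv2.imwrite('pics/s6.png',cv2.resize(c['image'][100:300,120:460,::-1],None,fx=2.3,fy=2.3,interpolation=2))"
```

```text
n 331 world ang 0.108 joint ~ 0.328
t 11.33 pos [540.1 142.1  43.2] tool dx cm [ 0.1   0.08 -0.08] rotdeg [-0.7  0.6 -0. ] F [-12.2  -1.7   5.5] q [ 0.05  0.55  1.48 -0.01  1.13  0.12] gap 0.15178681425403254
```

View pics/s6.png

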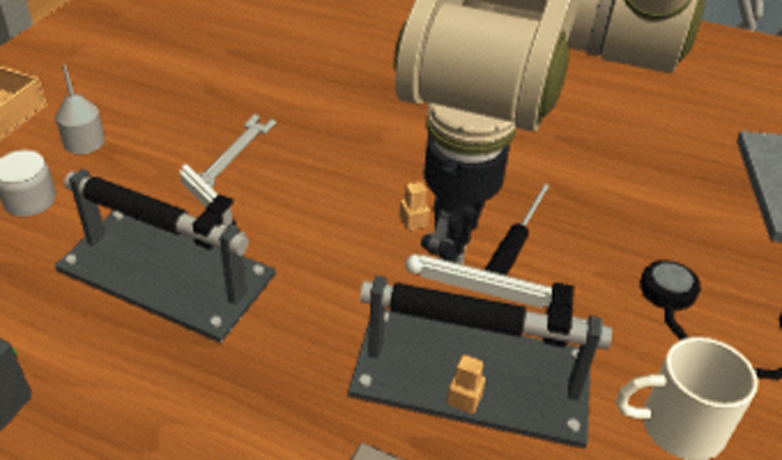

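The picture shows the lever pressed in (ball at (415,264)) with the gap to the grip visible. The short lever and the other objects are undisturbed, and the push is steady at about 12 N. Handing in.

```bash
python3 -c "
from h import *
print(env.hand_in());print(env.sense()['ft_force'])"
```

```text
the job is handed in; nothing more can be done
None
the job is handed in; nothing more can be done
```

I pressed the brake lever in against its stop with the back of the shut fingers and held it there for about 1.5 s. I let it come fully out, pressed it in again, and handed in while still holding it against the stop. The hand-in gave no verdict.

| Stage | Lever angle, from camera depth | Push on the lever |
|---|---|---|
| First press, at the stop | 0.32–0.33 rad | 7–14 N |
| Released, for about 0.4 s | 0.005 rad | none measured |
| Second press, held at hand-in | 0.33 rad | about 12 N, steady for 0.4 s before hand-in |

- **Surroundings:** the last picture shows a clear gap to the bar, with the short lever and the other objects where they were. The fingers were only on the lever's outer face, and the robot ran clear of the bar. I checked this by eye, not by measurement.
- **Disagreement on finger height:** by depth image, the shut fingertips sat about 42 mm higher than the reported tool position. On the first approach they passed over the lever without touching it. I set the height from the depth image after that.
- **Side force:** an upward force of up to about 10 N showed on the wrist while pressing, which I take to be friction on the lever face. It was about 5.5 N at the end.

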